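# Fold down the sprung bottle rest, prove it, and stand the flask on it

### The arm

A 6-joint arm with a two-finger parallel gripper is mounted at the origin on the work surface. World frame = base frame: x ahead of the robot, y to its left, z up, the work surface at z = 0. Lengths are in m, angles in rad, forces in N, time in s.
With the tool pointing down it reaches from about 0.2 to 0.875 m from the base axis. Payload 3.4 kg.
Tool frame: the origin (TCP) lies at the very end of the fingers, on their centre line; the grasp point (between the pads) lies 19 mm behind it; z points along the fingers, y is the line along which they close (so a half turn about z gives the same grasp; the last joint's range is limited). The gripper opens to 94 mm and grips with 3 to 60 N. Pads are 16 mm wide; open, the fingers measure 119 mm over their backs; the gripper's body (75 mm by 177 mm) begins 78 mm behind the grasp point.
Start: joints at [-1.423, 0.276, 1.505, -0, 1.361, -0.121], TCP at [0.153, -0.554, 0.205] pointing down, gripper open.
Joint ranges: [-2.89, 2.89], [-0.75, 2.08], [0.22, 2.7], [-1.18, 4.32], [0.11, 2.71], [-2.7, 2.7]. Speed limits (rad/s): [2.57, 2.57, 3.14, 3.14, 3.14, 3.14].

### API

Orientations are given as a rotation vector (axis times angle).
In Python, from rig import get_obs, get_image, finish_job, boxes_of, place_of gives the robot as it stands.
- The arm moves only by the tool play_rows, never from a script. Its argument "commands" is text: rows parted by semicolons, each of 5 numbers parted by spaces: the shift along the tool's x, y, z in m, then the turn about the tool's z in rad, then the finger opening in m, from 0 to 0.094. In form: tx ty tz yaw claw; .... A call has 1 to 10 rows; each row shifts and turns the commanded pose from where the row before left it, along the tool's axes as they then stand; what a row does not reach is not made up. A row lasts 1/12 s, in which the tool goes at most 41.7 mm and 7.16 degrees, less where a joint would pass 70% of its speed; a pose out of reach is approached as far as the arm can. A call is refused whole if a number of a shift passes 0.0417 or a number of a turn 0.125, either way. A call with a gripper value outside its range is refused whole. The fingers move at their own pace and stop on an object; "newtons" is the grip in N (left out, the last holds). Time passes only in rows, so rows that do not move let the fingers close. It gives the time, the measured TCP pose, the force, the opening and the grip force at its end, in the units of the state.
- get_obs(): the state, without advancing time (a new reading comes with each control period).
- get_image(name): name is "scene" or "top" or "wrist"; returns a dict with "pixels" (480x640x3 uint8, red, green, blue), "fx", "fy", "cx", "cy" (pixels), "k1" (the pictures are not rectified: a ray, as slopes to the right and down, at radius r is drawn at 1 + k1 r^2 times it, then the intrinsics apply), "rvec" (rotation vector, rad) and "tvec" (3), from world to camera coordinates, as OpenCV has them. Camera axes: x right, y down, z forward; pixel columns grow to the right and rows downward; lengths in m; the calibration is good to about 2 mm. A picture is of the moment at which its call begins. There is no depth.
- finish_job(): hands the job in; it is judged then, once.
Trained networks look in a picture, given as the dict that the camera call returned (one of the last four; its "shot" number tells which), for a name from the list of things; names that differ only in an ending like _2 or _b are one class to them, and where a whole thing is asked for, a point or a joint stands for the part that bears it (a point fixed in the world has none). Each returns a list of dicts, best first, with "confidence" (0 to 1); they miss things now and then, are a little off and sometimes report something else, mostly with a low value. They report only what shows in the picture. A call takes as long as a camera call. They do not tell look-alikes from the thing itself.
- boxes_of(target, picture): "extent" ([left, top, right, bottom] in pixels, round what is visible of it).
- place_of(target, picture): "point" ([column, row] in pixels: a listed point, or the origin of a listed thing).
The state is a dict: "clock": time; "qpos": joint angles; "qvel": joint speeds; "effort": joint torques, N m; "ee_pos": TCP position; "tcp_rot": TCP orientation; "contact_force": force on the tool from outside, world axes, zero at the start; "moment": the same for the moment, N m; "width": opening from 0.0 (shut) to 1.0 (fully open); "grasp_force": force on a finger pad.
Only numpy, scipy, OpenCV 4.12 (cv2) and the standard library are available. Lean on these libraries where they do the work, as an engineer would, in place of code of your own. Each camera call takes 0.05 s, during which the arm holds its last target. There are 200 camera calls.

### The job

Push the yellow sprung rest on the front of the little grey sorter over towards the robot until it snaps down by itself, and get clear of it; then prove it by pressing straight down on the lowered rest, steadily for about a second, with about 12 N, never as much as 25 N. Then gently stand the orange flask upright in the middle of the rest and let go, keeping the flask upright all the way and leaving everything else where it is.

Things in the scene. Friction and masses are not known exactly. Their poses are not given: they have to be found in the camera images.
- sorter: Grey desktop sorter, two open bays, fixed on levelling feet: its underside, with this origin straight under the rest's hinge axis, is 0 to 12 mm above the table, differing between starts; x points from the hinge back over the sorter (away from the robot), z up. It spans x 10 to 210 mm, y -140 to 140 mm (spring strut to y 165 mm), z up to 130 mm; dark hinge lugs (|y| 68 to 90 mm) to z 145 mm.
- hinge_mid (a point): Middle of the rest's hinge axis, 135 mm above the sorter's underside; the axis runs along the sorter's y.
- rest (a joint): Rest angle, rad. 0: upper stop, leaning 0.2 rad back over the sorter (0.2 = upright); grows as it folds towards the robot (sorter's -x); 1.77: lower stop, level. Both stops hard. Over-centre spring: short of the balance point (0.85 to 1.1, differs between starts) it springs back up, past it it snaps down. At its free edge it takes 6 to 7 N to start, less further on.
- rest_mid (a point): Middle of the loading face of the rest, 62 mm from the hinge axis: press and stand the flask here. The rest is a flat yellow plate, 130 mm wide, 6 mm thick, from 6 to 118 mm from the hinge axis, 0.2 to 0.5 kg; the rubber-faced loading face looks back over the sorter when up, and straight up, 138 mm above the sorter's underside, when down. Push that face from behind, following it over and down.
- rest_edge (a point): Middle of the free edge of the rest, on the loading face, 118 mm from the hinge axis.
- flask: Orange insulated flask with two teal bands, standing on the table ahead of the robot to its right: round body 58 mm in diameter up to 128 mm high, then a shoulder and a 44 mm cap, 160 mm high in all, 0.25 to 0.5 kg. Origin at the centre of its underside, z up. Best gripped round its body 95 to 120 mm above its foot.
- tumbler: Lavender flask, 58 mm in diameter, 165 mm high. Leave alone; it stands about 90 to 200 mm from the orange one. The orange, lavender and dark flasks change places from start to start.
- thermos: Dark grey flask with steel bands, 60 mm in diameter, 155 mm high. Leave alone.
- book: Dark blue book lying flat, 150 x 210 x 26 mm, left of the robot. Leave alone.
- notebook: Green notebook lying flat, 130 x 180 x 20 mm, at the robot's right. Leave alone.
- mug: Blue mug, 80 mm wide, 90 mm high, at the left. Leave alone.
- jar: Green glass jar, 68 mm wide, 110 mm high, at the left. Leave alone.
- tin: Red round tin, 60 mm wide, 40 mm high, on the sorter's top behind the rest, its centre 120 to 135 mm behind the hinge. Leave alone.
There are look-alikes about, which are no part of the job. There is more than one size of the flask; the job needs the smallest.

How it is judged:
On the way, in this order (a step that is already met when the one before it is completed fails the run):
1. the rest has snapped down to its lower stop and nothing of the robot presses on it (value of joint rest above 1.72 rad and contact force between each of the fingers, the arm and rest below 0.5 N), for 0.2 s.
2. the fingers press on the lowered rest with 9 N or more for 0.5 s (value of joint rest above 1.7 rad and contact force between the fingers and rest above 9 N), for 0.5 s.
At the end, for the whole second after the job is handed in: The rest is at its lower stop (angle above 1.72 rad); the orange flask stands on it, upright within 0.08 rad, its foot within 20 mm of the middle of the rest, at rest and let go (value of joint rest above 1.72 rad and distance between flask and rest_mid below 0.02 m and angle between flask's own z axis and vertical below 0.08 rad and linear speed of flask below 0.02 m/s and contact force between flask and rest above 1 N); the robot touches nothing.
It fails at once if 25 N or more between the robot and the rest (contact force between any of the fingers, the arm and rest above 25 N).
It fails at once if the flask is set down on the rest with more than 30 N (contact force between flask and rest above 30 N).
It fails at once if the flask tips by more than 0.5 rad (angle between flask's own z axis and vertical above 0.5 rad).
It fails at once if another thing is moved by more than 20 mm (distance of any of tumbler, thermos, book, notebook, mug, jar, tin from where it was at the start of the episode above 0.02 m).
It also fails if it takes over 62 s, if anything falls off the work surface, if the arm or the gripper's body presses on something with over 40 N, if the wrist force passes 120 N, or if a joint passes its speed limit or range.

## Working session

There is one attempt and no reset: what is moved stays moved. The work goes in short steps, Python scripts to look and compute and a tool call to move; the robot and the scene stay as the last step left them, time stands still between calls to the robot, and variables do not carry over. Pictures are saved under pics/ and viewed, at most 10 in all, crops included, and the job is handed in when it is done.

Besides the shell and the picture viewer there is one more tool, called after ">>>" as a command line: name --argument value ..., lists and objects as JSON in quotes. play_rows: Moves the arm, as the interface text tells. Its arguments: {"type":"object","properties":{"commands":{"type":"string"},"newtons":{"type":"number"}},"required":["commands"]}

```bash
mkdir -p pics; ls; cat > h.py <<'E'
import numpy as np, cv2
from rig import *
def P(im): 
    K=np.array([[im['fx'],0,im['cx']],[0,im['fy'],im['cy']],[0,0,1]]); R=cv2.Rodrigues(np.array(im['rvec'],float))[0]
    return K,R,np.array(im['tvec'],float)
def ray(im,uv):
    K,R,t=P(im); d=np.array([im['k1'],0,0,0,0.])
    n=cv2.undistortPoints(np.array([[uv]],float),K,d)[0,0]
    return -R.T@t, R.T@np.array([n[0],n[1],1])
def onz(im,uv,z):
    o,d=ray(im,uv); return o+d*(z-o[2])/d[2]
def tri(l):
    A=np.zeros((3,3));b=np.zeros(3)
    for im,uv in l:
        o,d=ray(im,uv); d=d/np.linalg.norm(d); M=np.eye(3)-np.outer(d,d); A+=M;b+=M@o
    p=np.linalg.solve(A,b)
    return p,[np.linalg.norm(np.cross(p-ray(i,u)[0],ray(i,u)[1]/np.linalg.norm(ray(i,u)[1]))) for i,u in l]
def proj(im,p):
    K,R,t=P(im); return cv2.projectPoints(np.array([p],float),np.array(im['rvec'],float),t,K,np.array([im['k1'],0,0,0,0.]))[0][0,0]
def save(im,n): cv2.imwrite('pics/'+n+'.png',im['pixels'][:,:,::-1])
E
python3 - <<'E'
from h import *
np.set_printoptions(precision=4,suppress=True)
s=get_image('scene');t=get_image('top')
save(s,'s0');save(t,'t0')
for n in ['flask','tumbler','thermos','hinge_mid','rest_mid','rest_edge','sorter','tin']:
    for nm,im in(('s',s),('t',t)):
        print(n,nm,[(np.round(d['point']),round(d['confidence'],2)) for d in place_of(n,im)][:4], [(np.round(d['extent']),round(d['confidence'],2)) for d in boxes_of(n,im)][:4] if n in('flask','tumbler','sorter') else '')
o=get_obs();print(o['ee_pos'],o['tcp_rot'],o['clock'])
for im in(s,t):print(ray(im,(320,240)))
E
```

```text
pics
flask s [(array([164., 271.]), 0.95), (array([202., 275.]), 0.88), (array([188., 321.]), 0.83), (array([354., 262.]), 0.36)] [(array([178., 218., 220., 286.]), 0.93), (array([136., 212., 181., 282.]), 0.66), (array([170., 277., 197., 325.]), 0.55)]
flask t [(array([394., 301.]), 0.93), (array([427., 262.]), 0.79), (array([428., 324.]), 0.73)] [(array([384., 287., 420., 322.]), 0.65), (array([418., 255., 448., 277.]), 0.64), (array([414., 315., 456., 346.]), 0.59)]
tumbler s [(array([239., 306.]), 0.76)] [(array([224., 267., 246., 319.]), 0.93)]
tumbler t [(array([390., 246.]), 0.92), (array([307., 193.]), 0.62)] [(array([381., 240., 405., 257.]), 0.83)]
thermos s [(array([220., 351.]), 0.57)] 
thermos t [(array([420., 216.]), 0.91)] 
hinge_mid s [(array([346., 278.]), 0.63)] 
hinge_mid t [(array([307., 189.]), 0.65)] 
rest_mid s [(array([352., 271.]), 0.65)] 
rest_mid t [(array([308., 182.]), 0.94)] 
rest_edge s [(array([356., 264.]), 0.62), (array([434., 241.]), 0.4)] 
rest_edge t [(array([303., 176.]), 0.72), (array([205., 310.]), 0.61)] 
sorter s [(array([347., 310.]), 0.66)] [(array([304., 248., 436., 390.]), 0.6)]
sorter t [] [(array([254., 117., 360., 198.]), 0.8)]
tin s [(array([382., 313.]), 0.84)] 
tin t [(array([300., 145.]), 0.59)] 
[ 0.1527 -0.5544  0.2055] [ 3.1132  0.4209 -0.    ] 1.2
(array([ 1.2625, -0.5012,  1.2311]), array([-0.5425,  0.4001, -0.7391]))
(array([0.4069, 0.034 , 1.6604]), array([ 0.0458, -0.0059, -0.999 ]))
```

```bash
python3 - <<'E'
import cv2,numpy as np
s=cv2.imread('pics/s0.png');t=cv2.imread('pics/t0.png')
a=cv2.resize(s[190:390,120:450],(792,480));cv2.imwrite('pics/sc.png',a)
a=cv2.resize(t[100:360,190:470],(646,600),interpolation=cv2.INTER_CUBIC);cv2.imwrite('pics/tc.png',a)
E
```

```text
(no output)
```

View pics/sc.png

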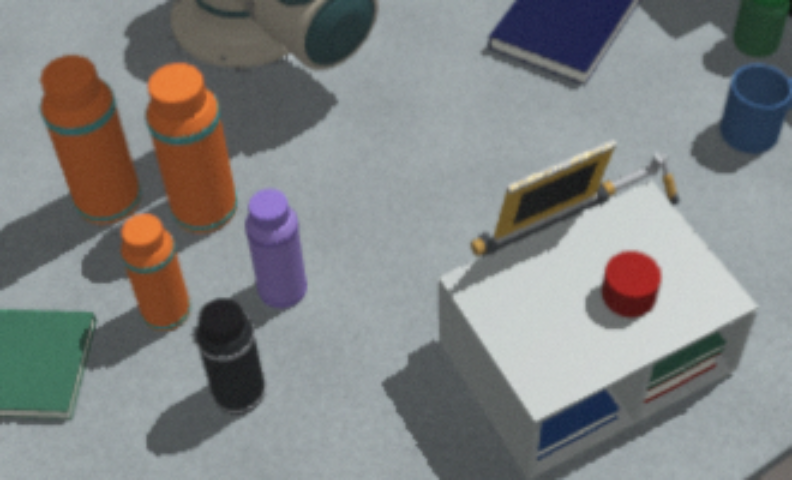

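View pics/tc.png

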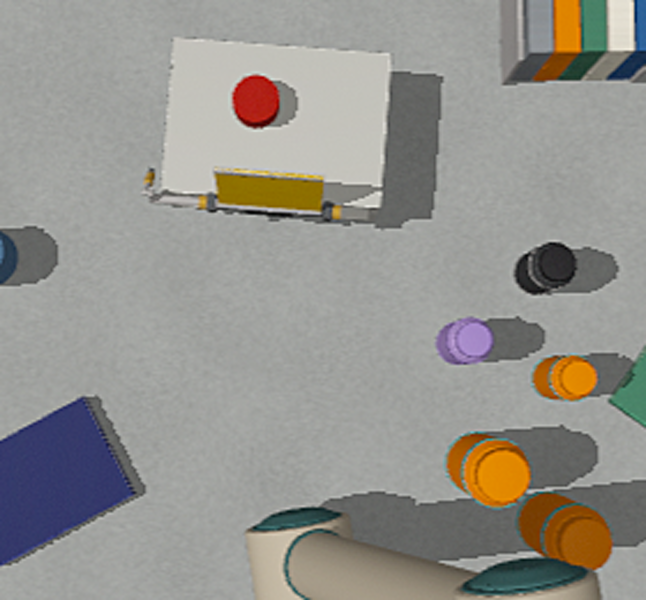

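The images show three orange flasks: feet at scene (164,271) and (202,275), both clearly larger, and (188,321), the smallest, about the same size as the lavender one. In the top view it is at (427,262). The crop confirms that the one at (188,321) is the target. The rest is up at the sorter's front, around top (307,182). Next I fit the sorter pose from its corners.

```bash
cat > fit.py <<'E'
from h import *
from scipy.optimize import least_squares
np.set_printoptions(precision=4,suppress=True)
def T(c,m):return (190+(c)/2.3071,100+(m)/2.3077)
def S(c,m):return (120+c/2.4,190+m/2.4)
e=0.118;a=.2
E
python3 - <<'E'
from fit import *
s=get_image('scene');t=get_image('top')
def lp(x,y,z):return np.array([x,y,z])
fx,fz=e*np.sin(a),.135+e*np.cos(a)
pts=[(t,T(173,38),(.21,.14,.13)),(t,T(391,55),(.21,-.14,.13)),(t,T(161,190),(.01,.14,.13)),
(t,T(217,170),(fx+.003,.065,fz)),(t,T(325,178),(fx+.003,-.065,fz)),
(s,S(540,418),(.21,-.14,.13)),(s,S(755,303),(.21,.14,.13)),(s,S(655,180),(.01,.14,.13)),(s,S(441,282),(.01,-.14,.13)),
(s,S(614,146),(fx,.065,fz)),(s,S(511,190),(fx,-.065,fz))]
def w(p,q):
    c,sn=np.cos(p[3]),np.sin(p[3]);return np.array([p[0]+c*q[0]-sn*q[1],p[1]+sn*q[0]+c*q[1],p[2]+q[2]])
f=lambda p:np.concatenate([proj(i,w(p,q))-np.array(u) for i,u,q in pts])
r=least_squares(f,[.55,.05,.006,0],loss='soft_l1')
print(r.x,f(r.x).reshape(-1,2))
def lift(p): return w(p,(0,0,.135))
print('hinge',lift(r.x),'restmid down',w(r.x,(-.062,0,.138)),'edge up',w(r.x,(fx,0,fz)))
for im,n,q in((s,'hinge',(0,0,.135)),(t,'hinge',(0,0,.135))):print(n,proj(im,w(r.x,q)))
for n,a_,b_ in(('flask',(188,321),(427,262)),('tumb',(239,306),(390,246)),('therm',(220,351),(420,216)),('big1',(202,275),(394,301)),('big2',(164,271),(428,324))):
    print(n,tri([(s,a_),(t,b_)]),onz(s,a_,0),onz(t,b_,0))
print('tin',onz(t,T(256,101),.175),onz(s,S(632,268),.175))
E
```

```text
[ 0.6231  0.0625  0.004  -0.0838] [[-0.5873  0.2104]
 [-0.5654 -0.688 ]
 [-0.5509  1.3478]
 [-1.6871 -0.9061]
 [-0.5961 -1.0438]
 [-1.7198  2.2935]
 [ 1.3119  1.6266]
 [-2.1035  0.3646]
 [-1.2966 -1.3827]
 [-0.1082 -1.0665]
 [-1.1346  0.0729]]
hinge [0.6231 0.0625 0.139 ] restmid down [0.5613 0.0677 0.142 ] edge up [0.6465 0.0606 0.2547]
hinge [346.3226 281.3248]
hinge [306.4853 190.1349]
flask (array([ 0.4064, -0.3186, -0.0013]), [np.float64(0.00552118495042115), np.float64(0.005521184950421159)]) [ 0.4042 -0.3235  0.    ] [ 0.4089 -0.3133  0.    ]
tumb (array([ 0.4614, -0.1899,  0.035 ]), [np.float64(0.0030062614952831635), np.float64(0.003006261495283116)]) [ 0.4397 -0.1782  0.    ] [ 0.461  -0.1974  0.    ]
therm (array([ 0.5523, -0.2941,  0.0166]), [np.float64(0.0030217146854825913), np.float64(0.0030217146854826355)]) [ 0.5409 -0.2938  0.    ] [ 0.5551 -0.2946  0.    ]
big1 (array([ 0.2849, -0.2114,  0.006 ]), [np.float64(0.00648525297364344), np.float64(0.006485252973643446)]) [ 0.2763 -0.2154  0.    ] [ 0.2875 -0.2064  0.    ]
big2 (array([ 0.2165, -0.3078,  0.0217]), [np.float64(0.0008751545184420914), np.float64(0.00087515451844216)]) [ 0.1971 -0.3051  0.    ] [ 0.2144 -0.3116  0.    ]
tin [0.752  0.0761 0.175 ] [0.7483 0.0824 0.175 ]
```

>>> play_rows --commands "0 0 -0.0335 0.118 0; 0 0 -0.0335 0.118 0; 0 0 -0.0335 0.117 0; 0.0239 -0.0327 0 0 0; 0.0239 -0.0327 0 0 0; 0.0239 -0.0327 0 0 0; 0.0239 -0.0327 0 0 0; 0.0239 -0.0327 0 0 0; 0.0239 -0.0327 0 0 0; 0.0239 -0.0327 0 0 0"

```text
clock: 2.13
ee_pos: [0.3395, -0.3387, 0.3062]
tcp_rot: [3.138, -0.133, 0.001]
contact_force: [0.8, -0.7, 1.2]
width: 0.322
grasp_force: 0.0
```

>>> play_rows --commands "0.0239 -0.0327 0 0 0; 0.0239 -0.0327 0 0 0; 0.0239 -0.0327 0 0 0; 0.0239 -0.0327 0 0 0; 0.0239 -0.0327 0 0 0; 0.0239 -0.0327 0 0 0; 0.0239 -0.0327 0 0 0; 0.0239 -0.0327 0 0 0; 0.0239 -0.0327 0 0 0; 0.0239 -0.0327 0 0 0"

```text
clock: 2.97
ee_pos: [0.6053, -0.0327, 0.306]
tcp_rot: [3.139, -0.132, 0.0]
contact_force: [0.0, -0.6, 0.5]
width: 0.003
grasp_force: 0.0
```

>>> play_rows --commands "0.0239 -0.0327 0 0 0; 0.0239 -0.0327 0 0 0; 0.0239 -0.0327 0 0 0; 0 0 0 0 0"

```text
clock: 3.3
ee_pos: [0.6879, 0.0634, 0.3033]
tcp_rot: [-3.135, 0.123, -0.0]
contact_force: [0.0, -1.7, -1.0]
width: 0.004
grasp_force: 0.0
```

```bash
python3 - <<'E'
from h import *
w=get_image('wrist');t=get_image('scene')
a=np.hstack([cv2.resize(w['pixels'],(400,300)),cv2.resize(t['pixels'][200:380,260:500],(400,300))])
cv2.imwrite('pics/a.png',a[:,:,::-1])
o=get_obs();print(o['ee_pos'],o['contact_force'])
for n in('rest_edge','rest_mid','hinge_mid'):
  print(n,place_of(n,w)[:2])
def L(x,y,z):
    c,sn=np.cos(-.0838),np.sin(-.0838);return (.6231+c*x-sn*y,.0625+sn*x+c*y,.004+z)
for q in((.0234,.065,.2506),(.0234,-.065,.2506),(.0234,0,.2506),(.0123,0,.196),(0,0,.135)):print(proj(w,L(*q)))
E
```

```text
[0.68443014 0.05836396 0.30449785] [-0.12974264 -0.47672245  0.02305093]
rest_edge []
rest_mid []
hinge_mid []
[225.83120418 318.89712811]
[419.35367976 320.47633877]
[322.5379068  319.71082229]
[321.18071372 302.35862857]
[320.15263809 289.1046412 ]
```

View pics/a.png

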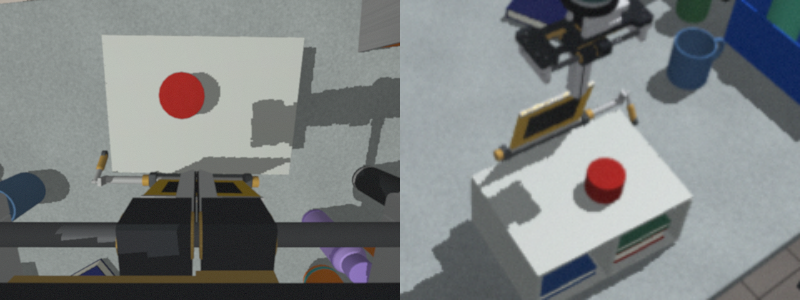

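>>> play_rows --commands "0 0 0.027 0 0; 0 0 0.027 0 0; 0 0 0.026 0 0; -0.012 0 0 0 0; -0.012 0 0 0 0; -0.01 0 0 0 0; -0.01 0 0 0 0; -0.01 0 0 0 0; 0 0 0 0 0"

```text
clock: 4.3
ee_pos: [0.6307, 0.06, 0.2277]
tcp_rot: [3.138, -0.135, 0.01]
contact_force: [4.8, -0.9, -2.6]
width: 0.01
grasp_force: 2.7
```

>>> play_rows --commands "-0.009 0 0.002 0 0; -0.009 0 0.002 0 0; -0.008 0 0.002 0 0; -0.008 0 0.0035 0 0; -0.008 0 0.004 0 0; -0.008 0 0.0045 0 0; -0.007 0 0.006 0 0; -0.006 0 0.006 0 0; -0.006 0 0.006 0 0; 0 0 0 0 0"

```text
clock: 5.13
ee_pos: [0.5578, 0.0678, 0.1878]
tcp_rot: [-3.139, 0.132, 0.01]
contact_force: [-0.6, 0.2, -0.2]
width: 0.005
grasp_force: 0.0
```

>>> play_rows --commands "0 0 -0.02 0 0; 0 0 -0.02 0 0; 0 0 0 0 0; 0 0 0 0 0; 0 0 0 0 0"

```text
clock: 5.55
ee_pos: [0.5608, 0.0675, 0.2289]
tcp_rot: [3.139, -0.132, -0.003]
contact_force: [1.1, -0.4, 0.4]
width: 0.006
grasp_force: 0.0
```

```bash
python3 - <<'E'
from h import *
w=get_image('top');t=get_image('scene')
a=np.hstack([cv2.resize(w['pixels'][120:240,230:390],(400,300)),cv2.resize(t['pixels'][200:380,260:500],(400,300))])
cv2.imwrite('pics/b.png',a[:,:,::-1])
o=get_obs();print(o['ee_pos'],o['contact_force'])
for n in('rest_edge','rest_mid','hinge_mid'):
  r=[(i,d['point']) for i in(w,t) for d in place_of(n,i)[:1]]
  print(n,[x[1] for x in r],tri(r) if len(r)>1 else '')
E
```

```text
[0.56058429 0.06747672 0.22853108] [-1.07673239 -0.73531986  0.33126249]
rest_edge [[303.5, 231.0], [325.9, 252.8]] (array([0.50547551, 0.0753631 , 0.1348528 ]), [np.float64(0.0031113730987640947), np.float64(0.003111373098764165)])
rest_mid [[308.6, 209.7], [334.1, 266.1]] (array([0.56625057, 0.05929681, 0.1480343 ]), [np.float64(0.002880855266998435), np.float64(0.0028808552669984584)])
hinge_mid [[305.7, 191.6], [346.9, 280.2]] (array([0.61961967, 0.06580328, 0.13779864]), [np.float64(0.0010977559801786908), np.float64(0.0010977559801787328)])
```

View pics/b.png

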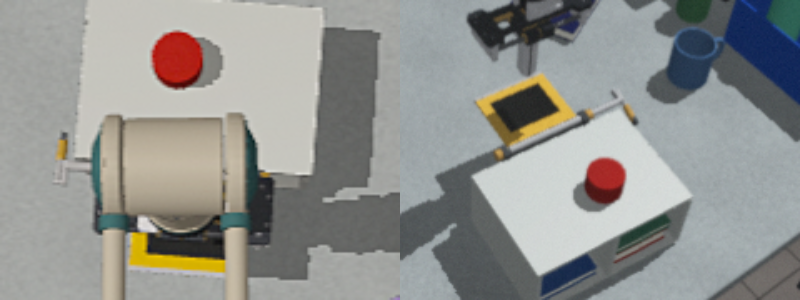

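The rest is down and level: in the scene half the yellow plate lies flat near crop (530,105), and no force is measured. Now the press.

>>> play_rows --commands "0 0 0.035 0 0; 0 0 0.032 0 0; 0 0 0.004 0 0; 0 0 0.004 0 0; 0 0 0.002 0 0; 0 0 0 0 0"

```text
clock: 6.45
ee_pos: [0.5625, 0.0674, 0.1542]
tcp_rot: [-3.139, 0.132, -0.004]
contact_force: [0.7, 0.3, -0.6]
width: 0.006
grasp_force: 0.0
```

>>> play_rows --commands "0 0 0.003 0 0; 0 0 0.002 0 0; 0 0 0.002 0 0; 0 0 0 0 0"

```text
clock: 6.78
ee_pos: [0.5614, 0.0674, 0.1461]
tcp_rot: [3.139, -0.132, 0.0]
contact_force: [0.3, -0.8, -0.4]
width: 0.004
grasp_force: 0.0
```

>>> play_rows --commands "0 0 0.001 0 0; 0 0 0.001 0 0; 0 0 0.001 0 0; 0 0 0 0 0"

```text
clock: 7.12
ee_pos: [0.5616, 0.0674, 0.1444]
tcp_rot: [3.139, -0.132, 0.002]
contact_force: [-2.9, -0.5, 6.7]
width: 0.008
grasp_force: 3.6
```

>>> play_rows --commands "0 0 0.001 0 0; 0 0 0 0 0; 0 0 0 0 0"

```text
clock: 7.37
ee_pos: [0.5617, 0.0674, 0.1444]
tcp_rot: [3.139, -0.132, 0.003]
contact_force: [-2.7, 0.4, 11.8]
width: 0.006
grasp_force: 5.8
```

>>> play_rows --commands "0 0 0.0002 0 0; 0 0 0 0 0; 0 0 0 0 0; 0 0 0 0 0; 0 0 0 0 0"

```text
clock: 7.78
ee_pos: [0.5617, 0.0674, 0.1443]
tcp_rot: [3.139, -0.132, 0.003]
contact_force: [-2.9, -0.8, 12.1]
width: 0.005
grasp_force: 6.2
```

>>> play_rows --commands "0 0 0 0 0; 0 0 0 0 0; 0 0 0 0 0; 0 0 0 0 0; 0 0 0 0 0; 0 0 0 0 0; 0 0 0 0 0"

```text
clock: 8.37
ee_pos: [0.5617, 0.0674, 0.1443]
tcp_rot: [3.139, -0.132, 0.003]
contact_force: [-4.9, -1.5, 12.7]
width: 0.004
grasp_force: 6.2
```

>>> play_rows --commands "0 0 -0.04 0 0; 0 0 -0.04 0 0; 0 0 -0.04 0 0; 0 0 -0.04 0 0; -0.0111 0.0361 0 0 0.04; -0.0111 0.0361 0 0 0.094; -0.0111 0.0361 0 0 0.094; -0.0111 0.0361 0 0 0.094; -0.0111 0.0361 0 0 0.094; -0.0111 0.0361 0 0 0.094"

```text
clock: 9.2
ee_pos: [0.4759, -0.1441, 0.302]
tcp_rot: [3.138, -0.131, 0.001]
contact_force: [0.2, -0.8, 0.5]
width: 0.395
grasp_force: 0.0
```

```bash
python3 - <<'E'
from fit import *
s=get_image('scene');t=get_image('top');w=get_image('wrist')
o=get_obs();print(o['ee_pos'],o['width'])
s0=cv2.imread('pics/s0.png');t0=cv2.imread('pics/t0.png')
print('cap',onz(t,T(574,378),.16),onz(s,S(141,228),.16))
for n in('flask','tumbler'):
  r=place_of(n,w);b=boxes_of(n,w)
  print(n,[(np.round(d['point']),onz(w,d['point'],0),round(d['confidence'],2)) for d in r],[np.round(d['extent']) for d in b])
def orange(im,box):
  h=cv2.cvtColor(im['pixels'],cv2.COLOR_RGB2HSV);m=cv2.inRange(h,(5,150,60),(18,255,255))
  n,l,st,c=cv2.connectedComponentsWithStats(m);return [(st[i],c[i]) for i in range(1,n) if st[i][4]>60]
for im in(s,t,w):print(orange(im,0))
save(w,'w1');save(s,'s1');save(t,'t1')
# model silhouette projection for flask at (x,y): fit to mask outline bbox
E
```

```text
[ 0.476  -0.1448  0.3018] 0.5204802440066933
cap [ 0.4031 -0.3133  0.16  ] [ 0.4006 -0.3179  0.16  ]
flask [(array([372., 330.]), array([ 0.2869, -0.2154,  0.    ]), 0.82), (array([445., 245.]), array([ 0.404 , -0.3195,  0.    ]), 0.75), (array([581., 257.]), array([ 0.3701, -0.5036,  0.    ]), 0.34)] [array([346., 308., 400., 442.]), array([428., 223., 528., 308.])]
tumbler [(array([349., 219.]), array([ 0.4506, -0.1929,  0.    ]), 0.94), (array([52., 78.]), array([0.6565, 0.1528, 0.    ]), 0.46)] []
[(array([138, 214,  28,  29, 642], dtype=int32), array([150.3084, 228.4081])), (array([182, 217,  28,  30, 669], dtype=int32), array([194.4529, 231.7055])), (array([141, 237,  36,  43, 946], dtype=int32), array([160.5729, 260.2495])), (array([184, 242,  34,  42, 899], dtype=int32), array([202.1201, 264.3771])), (array([171, 279,  21,  22, 360], dtype=int32), array([180.1583, 290.1083])), (array([174, 298,  24,  28, 431], dtype=int32), array([186.8144, 312.471 ])), (array([ 255,  410,   40,   69, 1049], dtype=int32), array([277.4938, 441.8284]))]
[(array([421,  85,  21,  50, 560], dtype=int32), array([434.0625, 109.8643])), (array([431, 255,  18,  19, 222], dtype=int32), array([439.9279, 264.1847])), (array([384, 288,  20,  25, 143], dtype=int32), array([389.7133, 296.8042])), (array([391, 291,  19,  25, 244], dtype=int32), array([398.4754, 301.2213])), (array([411, 300,   9,  18,  78], dtype=int32), array([415.6154, 308.7949])), (array([415, 314,  40,  34, 937], dtype=int32), array([435.191 , 330.7492])), (array([ 49, 460,  10,  20, 152], dtype=int32), array([ 53.4868, 470.5132]))]
[(array([ 428,  228,   61,   57, 1664], dtype=int32), array([451.1989, 249.1845])), (array([ 461,  251,   67,   59, 2883], dtype=int32), array([493.7697, 280.419 ])), (array([343, 311,  30,  45, 921], dtype=int32), array([355.9544, 336.8827])), (array([ 356,  396,   44,   47, 1603], dtype=int32), array([375.7498, 420.6132]))]
```

View pics/w1.png

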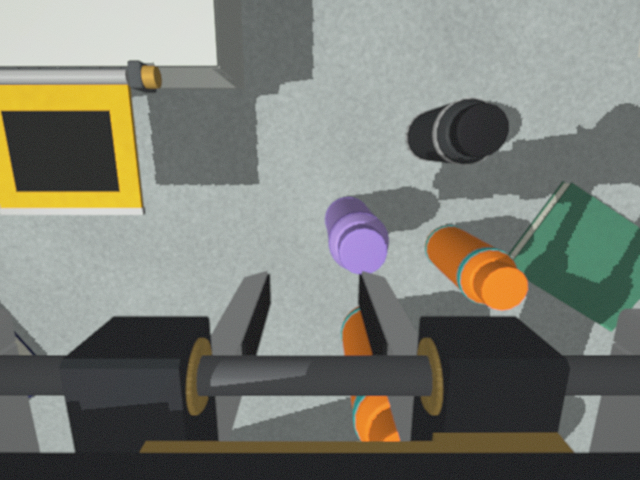

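>>> play_rows --commands "-0.0117 0.0356 0 0 0.094; -0.0117 0.0356 0 0 0.094; -0.0117 0.0356 0 0 0.094; -0.0116 0.0357 0 0 0.094; -0.0116 0.0357 0 0 0.094; 0 0 0.035 0 0.094; 0 0 0.035 0 0.094; 0 0 0.025 0 0.094; 0 0 0 0 0.094; 0 0 0 0 0.094"

```text
clock: 10.38
ee_pos: [0.4042, -0.3141, 0.2061]
tcp_rot: [-3.137, 0.129, 0.003]
contact_force: [-0.1, 0.2, 0.3]
width: 0.997
grasp_force: 0.0
```

```bash
python3 - <<'E'
from fit import *
s=get_image('scene');w=get_image('wrist')
o=get_obs();print(o['ee_pos'],o['width'])
r=place_of('flask',w);print([(np.round(d['point']),onz(w,d['point'],0),round(d['confidence'],2)) for d in r])
a=np.hstack([cv2.resize(w['pixels'],(400,300)),cv2.resize(s['pixels'][210:330,120:280],(400,300))])
cv2.imwrite('pics/c.png',a[:,:,::-1])
i1=cv2.imread('pics/w1.png')
for p in((.403,-.3175,0),(.403,-.3175,.16)):print(proj(w,p),proj(s,p))
E
```

```text
[ 0.4055 -0.3157  0.2086] 1.0001281081177944
[(array([316., 220.]), array([ 0.4019, -0.3179,  0.    ]), 0.8), (array([232., 326.]), array([ 0.2871, -0.2124,  0.    ]), 0.71), (array([190., 182.]), array([ 0.4527, -0.1899,  0.    ]), 0.52)]
[315.911  218.8416] [189.7281 319.7283]
[317.1978 264.377 ] [179.2666 285.5381]
```

View pics/c.png

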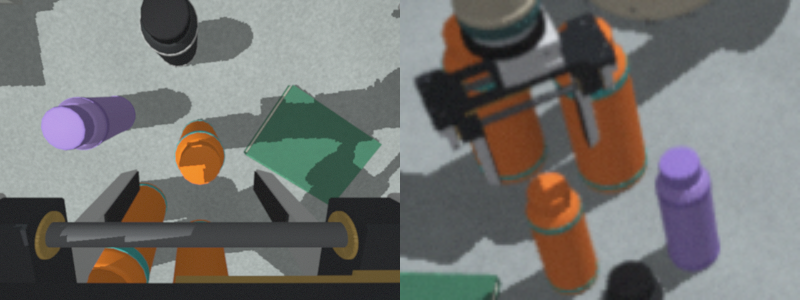

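>>> play_rows --commands "-0.003 0.002 0 0 0.094; 0 0 0.025 0 0.094; 0 0 0.025 0 0.094; 0 0 0.025 0 0.094; 0 0 0.024 0 0.094; 0 0 0.021 0 0.094; 0 0 0 0 0.094; 0 0 0 0 0.094"

```text
clock: 11.2
ee_pos: [0.4007, -0.3174, 0.0872]
tcp_rot: [3.139, -0.132, -0.0]
contact_force: [0.0, -0.0, 0.1]
width: 0.997
grasp_force: 0.0
```

>>> play_rows --commands "0.001 0 0 0 0.06; 0 0 0 0 0.06; 0 0 0 0 0.06; 0 0 0 0 0.05; 0 0 0 0 0.05; 0 0 0 0 0.05; 0 0 0 0 0.05; 0 0 0 0 0.05" --newtons 25

```text
clock: 11.87
ee_pos: [0.4019, -0.3178, 0.0873]
tcp_rot: [3.138, -0.132, 0.001]
contact_force: [-0.0, -1.9, 3.5]
width: 0.615
grasp_force: 25.0
```

>>> play_rows --commands "0 0 -0.01 0 0.05; 0 0 -0.02 0 0.05; 0 0 -0.03 0 0.05; 0 0 -0.03 0 0.05; 0 0 -0.03 0 0.05; 0 0 -0.03 0 0.05; 0 0 -0.03 0 0.05; 0 0 -0.02 0 0.05; 0 0 0 0 0.05; 0 0 0 0 0.05"

```text
clock: 12.7
ee_pos: [0.4015, -0.317, 0.2868]
tcp_rot: [3.139, -0.132, 0.0]
contact_force: [0.1, 0.3, -3.5]
width: 0.619
grasp_force: 25.0
```

```bash
python3 - <<'E'
from fit import *
s=get_image('scene');w=get_image('wrist');t=get_image('top')
o=get_obs();print(o['ee_pos'],o['width'],o['contact_force'],o['moment'])
# rest corners refine from wrist/top: yellow mask
h=cv2.cvtColor(t['pixels'],cv2.COLOR_RGB2HSV);m=cv2.inRange(h,(20,130,80),(32,255,255));m[:150]=0;m[250:]=0;m[:,:230]=0;m[:,380:]=0
m=cv2.morphologyEx(m,cv2.MORPH_CLOSE,np.ones((5,5)));n,l,st,c=cv2.connectedComponentsWithStats(m);i=1+st[1:,4].argmax()
r=cv2.minAreaRect(np.argwhere(l==i)[:,::-1].astype(np.float32));print(st[i])
b=cv2.boxPoints(r);print(r,[onz(t,p,.1445) for p in b])
hl=(l==i).astype(np.uint8);print('rect mid',np.mean([onz(t,p,.1445) for p in b],0))
for nm,im in(('s',s),('t',t)):
  for n in('rest_mid','rest_edge','hinge_mid'):
    print(nm,n,[(onz(im,d['point'],.1445 if n!='hinge_mid' else .1415),round(d['confidence'],2)) for d in place_of(n,im)[:2]])
print([(d['point'],tri([(s,d['point'])]) if 0 else '') for d in place_of('flask',s)])
a=np.hstack([cv2.resize(t['pixels'][140:260,230:390],(400,300)),cv2.resize(s['pixels'][170:320,120:320],(400,300))])
cv2.imwrite('pics/d.png',a[:,:,::-1])
E
```

```text
[ 0.4006 -0.3161  0.2844] 0.6137550260266891 [ 0.4002 -0.6223 -4.3539] [ 0.0708 -0.0235  0.0362]
[282 190  47  39 902]
((304.9794006347656, 209.26763916015625), (44.79075622558594, 36.12405014038086), 4.39870548248291) [array([0.5198, 0.1369, 0.1445]), array([0.625 , 0.1278, 0.1445]), array([ 0.6131, -0.0022,  0.1445]), array([0.5081, 0.0074, 0.1445])]
rect mid [0.5665 0.0675 0.1445]
s rest_mid [(array([0.5635, 0.0671, 0.1445]), 0.9)]
s rest_edge [(array([0.5094, 0.0705, 0.1445]), 0.77)]
s hinge_mid [(array([0.6227, 0.0672, 0.1415]), 0.78)]
t rest_mid [(array([0.5581, 0.0655, 0.1445]), 0.76), (array([0.625 , 0.0589, 0.1445]), 0.72)]
t rest_edge [(array([0.5082, 0.0809, 0.1445]), 0.92)]
t hinge_mid [(array([0.6217, 0.0642, 0.1415]), 0.8)]
[([173.6, 274.3], ''), ([206.8, 274.5], ''), ([164.1, 272.1], '')]
```

View pics/d.png

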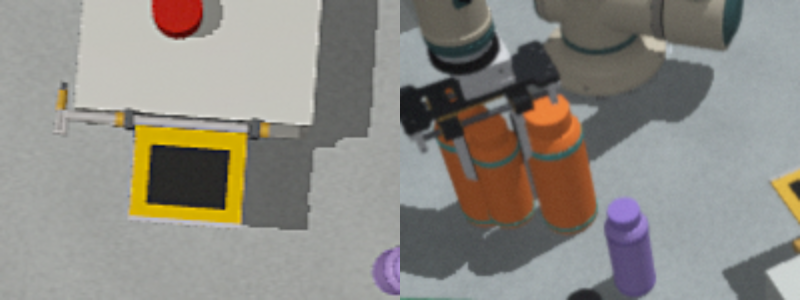

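>>> play_rows --commands "0.005 -0.015 -0.005 0 0.05; 0.01 -0.03 -0.005 0 0.05; 0.0107 -0.033 0 0 0.05; 0.0107 -0.033 0 0 0.05; 0.0107 -0.033 0 0 0.05; 0.0107 -0.033 0 0 0.05; 0.0107 -0.033 0 0 0.05; 0.0107 -0.033 0 0 0.05; 0.0107 -0.033 0 0 0.05; 0.0107 -0.033 0 0 0.05"

```text
clock: 14.03
ee_pos: [0.5282, -0.0161, 0.2968]
tcp_rot: [3.139, -0.132, 0.0]
contact_force: [0.9, -1.0, -4.8]
width: 0.613
grasp_force: 25.0
```

>>> play_rows --commands "0.0107 -0.033 0 0 0.05; 0.0105 -0.031 0 0 0.05; 0.0065 -0.023 0 0 0.05; 0 0 0.015 0 0.05; 0 0 0.015 0 0.05; 0 0 0.01 0 0.05; 0 0 0 0 0.05; 0 0 0 0 0.05"

```text
clock: 14.7
ee_pos: [0.5625, 0.0663, 0.2563]
tcp_rot: [3.139, -0.133, -0.002]
contact_force: [-0.4, 0.1, -3.2]
width: 0.613
grasp_force: 25.0
```

```bash
python3 - <<'E'
from fit import *
s=get_image('scene')
o=get_obs();print(o['ee_pos'],o['tcp_rot'],o['width'],o['contact_force'])
print([d['point'] for d in place_of('flask',s)])
p=o['ee_pos'];print(proj(s,(p[0],p[1],p[2]-.088)))
cv2.imwrite('pics/e.png',cv2.resize(s['pixels'][170:320,260:460],(800,600))[:,:,::-1])
E
```

```text
[0.563  0.0662 0.2572] [ 3.1387 -0.1331  0.001 ] 0.6172151349218266 [ 0.241   0.4177 -3.6151]
[[164.3, 274.0], [332.7, 260.9]]
[334.7366 259.3125]
```

View pics/e.png

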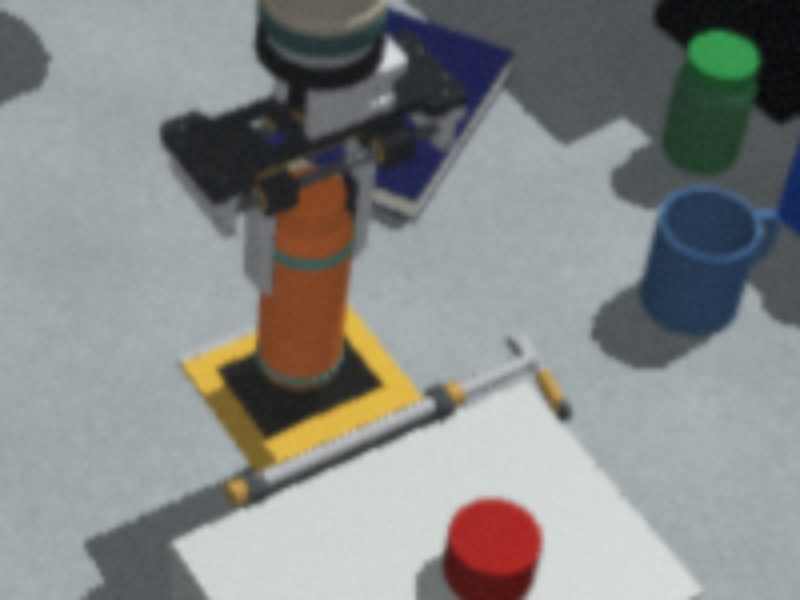

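The flask is upright above the middle of the rest, with its foot at crop (300,375). I lower it gently.

>>> play_rows --commands "0 0 0.006 0 0.05; 0 0 0.006 0 0.05; 0 0 0.004 0 0.05; 0 0 0.003 0 0.05; 0 0 0.001 0 0.05; 0 0 0 0 0.05; 0 0 0 0 0.05"

```text
clock: 15.38
ee_pos: [0.5628, 0.0665, 0.2368]
tcp_rot: [3.139, -0.132, 0.0]
contact_force: [-0.4, 0.3, -4.2]
width: 0.612
grasp_force: 25.0
```

>>> play_rows --commands "0 0 0.001 0 0.05; 0 0 0.001 0 0.05; 0 0 0.001 0 0.05; 0 0 0 0 0.05"

```text
clock: 15.72
ee_pos: [0.5627, 0.0666, 0.2336]
tcp_rot: [3.139, -0.132, -0.0]
contact_force: [-0.4, -0.7, -3.8]
width: 0.618
grasp_force: 25.0
```

>>> play_rows --commands "0 0 0.001 0 0.05; 0 0 0 0 0.05; 0 0 0 0 0.05"

```text
clock: 15.97
ee_pos: [0.5627, 0.0665, 0.2327]
tcp_rot: [3.139, -0.132, -0.0]
contact_force: [0.4, 0.4, -2.9]
width: 0.613
grasp_force: 25.0
```

>>> play_rows --commands "0 0 0.001 0 0.05; 0 0 0 0 0.05; 0 0 0 0 0.05"

```text
clock: 16.22
ee_pos: [0.5627, 0.0665, 0.2317]
tcp_rot: [3.139, -0.132, -0.0]
contact_force: [0.4, 0.0, -3.8]
width: 0.612
grasp_force: 25.0
```

>>> play_rows --commands "0 0 0.0007 0 0.05; 0 0 0 0 0.05; 0 0 0 0 0.05"

```text
clock: 16.47
ee_pos: [0.5629, 0.0665, 0.2315]
tcp_rot: [3.139, -0.132, 0.001]
contact_force: [0.7, 0.3, -2.0]
width: 0.615
grasp_force: 25.0
```

>>> play_rows --commands "0 0 0.0005 0 0.05; 0 0 0 0 0.05; 0 0 0 0 0.05"

```text
clock: 16.72
ee_pos: [0.563, 0.0665, 0.2314]
tcp_rot: [3.139, -0.132, 0.002]
contact_force: [-0.9, -0.7, 3.1]
width: 0.612
grasp_force: 25.0
```

>>> play_rows --commands "0 0 0 0 0.062; 0 0 0 0 0.066; 0 0 0 0 0.072; 0 0 0 0 0.08; 0 0 0 0 0.094; 0 0 0 0 0.094; 0 0 0 0 0.094; 0 0 0 0 0.094" --newtons 5

```text
clock: 17.38
ee_pos: [0.5628, 0.0665, 0.2305]
tcp_rot: [3.139, -0.132, -0.0]
contact_force: [0.5, -0.4, -0.4]
width: 0.996
grasp_force: 0.0
```

>>> play_rows --commands "0 0 -0.015 0 0.094; 0 0 -0.03 0 0.094; 0 0 -0.035 0 0.094; 0 0 -0.035 0 0.094; 0 0 -0.025 0 0.094; 0 0 0 0 0.094; 0 0 0 0 0.094"

```text
clock: 17.97
ee_pos: [0.5634, 0.0665, 0.372]
tcp_rot: [-3.139, 0.132, -0.006]
contact_force: [0.2, -0.0, -0.7]
width: 1.0
grasp_force: 0.0
```

```bash
python3 - <<'E'
from fit import *
s=get_image('scene');t=get_image('top')
o=get_obs();print(o['ee_pos'],o['width'],o['contact_force'])
for n in('flask','rest_mid'):print(n,[(d['point'],onz(s,d['point'],.1445)) for d in place_of(n,s)])
cv2.imwrite('pics/f.png',cv2.resize(s['pixels'][140:320,240:480],(800,600))[:,:,::-1])
E
```

```text
[0.5622 0.0665 0.3692] 1.0016756882840296 [-0.2669  0.2346 -0.3263]
flask [([332.6, 263.6], array([0.556 , 0.0654, 0.1445])), ([205.2, 280.6], array([ 0.414 , -0.2505,  0.1445])), ([165.4, 273.1], array([ 0.3311, -0.328 ,  0.1445])), ([331.9, 264.0], array([0.5561, 0.063 , 0.1445]))]
rest_mid [([331.9, 264.1], array([0.5563, 0.0628, 0.1445]))]
```

View pics/f.png

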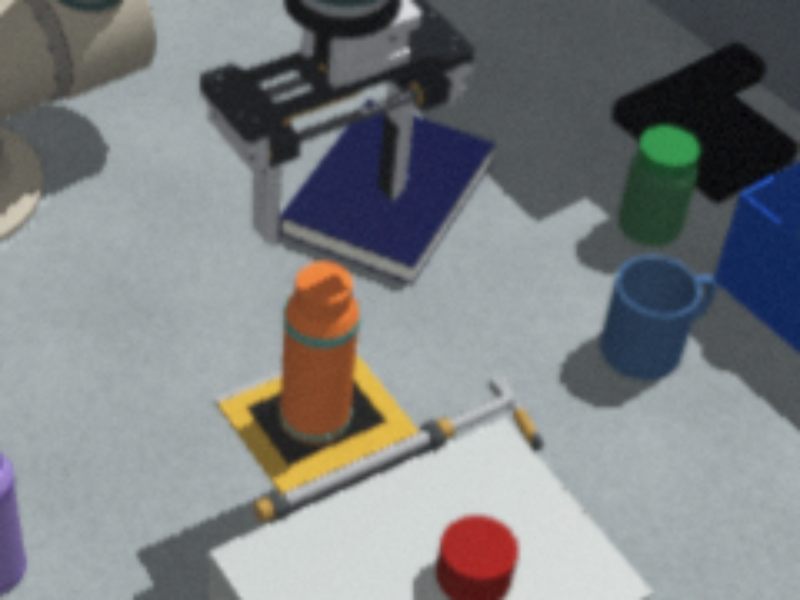

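The flask stands upright and centred on the rest, foot near crop (318,430), and the gripper is clear.

```bash
python3 -c "from rig import *;print(finish_job())"
```

```text
the job is handed in; nothing more can be done
None
```

The rest is snapped down and was pressed at about 12 N for about a second, the smallest orange flask stands upright and let go in the middle of it, and the job is handed in; the hand-in returned no verdict.

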